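# Run the food processor in its held top-speed position

## Robot

A 6-joint arm with a two-finger parallel gripper is mounted at the origin on the work surface. World frame = base frame: x ahead of the robot, y to its left, z up, the work surface at z = 0. Lengths are in m, angles in degrees, forces in N, time in s.
With the tool pointing down it reaches from about 0.35 to 0.875 m from the base axis. Payload 4.2 kg.
Tool frame: the origin (TCP) lies on the centre line of the jaws, within the pads' length; the fingertips stand 25 mm ahead of it and the grasp point (between the pads) lies 6 mm ahead of it; z points along the fingers, y is the line along which they close (so a half turn about z gives the same grasp; the last joint's range is limited). The gripper opens to 87 mm and grips with 3 to 60 N. Pads are 19 mm wide; open, the fingers measure 117 mm over their backs; the gripper's body (75 mm by 190 mm) begins 51 mm behind the grasp point.
Start: joints at [81.795, 22.042, 0.453, 0, -68.411, -14.817], TCP at [0.244, 0.575, 0.248] pointing down, gripper open.
Joint ranges: [-179.83, 179.83], [-69.29, 118.12], [-61.27, 80.66], [-181.25, 117.63], [-171.15, -9.14], [-177.46, 177.46]. Speed limits (degrees/s): [159.86, 159.86, 180, 180, 180, 180].

## Interface

Orientations are given as a 3x3 rotation matrix whose columns are the frame's x, y, z axes.
In Python, from station import r gives the robot as it stands.
- The arm moves only by the tool move_arm, never from a script. Its argument "series" is a list of rows, each an object with "grip": the opening, from 0 (shut) to 1 (fully open); "xyz": the shift along the tool's x, y, z in mm, a list of three; "angular": the turn, a rotation vector about the tool's x, y, z in rad, a list of three. A call has 1 to 10 rows; each row is the pose to reach, as a shift and turn from the pose commanded when the call began, along the tool's axes at that moment; what a row does not reach only later rows make up. A row lasts 1/10 s, in which the tool goes at most 50 mm and 8.59 degrees, less where a joint would pass 70% of its speed; a pose out of reach is approached as far as the arm can. A call with a gripper value outside its range is refused whole. The fingers move at their own pace and stop on an object; the grip force is fixed at half the most. Time passes only in rows, so rows that repeat a pose let the fingers close. It gives the time, the measured TCP pose, the force, the opening and the grip force at its end, in the units of the state.
- r.sense(): the state, without advancing time (a new reading comes with each control period).
- r.capture(name): name is "scene" or "top" or "wrist"; returns a dict with "img" (420x560x3 uint8, red, green, blue), "camera_matrix" (3x3 intrinsics, pixels), "rvec" (rotation vector, rad) and "tvec" (3), from world to camera coordinates, as OpenCV has them; the wrist camera has in their place "hand_eye" (4x4, takes a point from camera to tool coordinates, whose origin is the TCP and whose axes are the flange's). Camera axes: x right, y down, z forward; pixel columns grow to the right and rows downward; lengths in m; the calibration is good to about 2 mm. A picture is of the moment at which its call begins: read the wrist's pose just before it. There is no depth.
- r.finish_job(): hands the job in; it is judged then, once.
The state is a dict: "time_s": time; "joints": joint angles; "joint_velocities": joint speeds; "effort": joint torques, N m; "tcp_pos": TCP position; "ee_rot": TCP orientation; "wrist_force": force on the tool from outside, world axes, zero at the start; "moment": the same for the moment, N m; "gripper_width": opening from 0.0 (shut) to 1.0 (fully open); "gripper_force": force on a finger pad.
Only numpy, scipy, OpenCV 4.12 (cv2) and the standard library are available. Lean on these libraries where they do the work, as an engineer would, in place of code of your own. Each camera call takes 0.05 s, during which the arm holds its last target. There are 200 camera calls.

## Task

Start the food processor on the worktop: first push its round start button all the way down and let it come back up. Then turn the dial beside it clockwise (seen from above) from rest, past the first and second click positions to the third (three dots), and hold it there against its return spring for at least three seconds; your program must finish while still holding the dial in the third position. Leave the other things on the worktop where they stand.

Things in the scene. Friction and masses are not known exactly. Their poses are not given: they have to be found in the camera images.
- processor: Fixed food processor: white base 190 (x) x 330 (y) x 82 mm; origin under its centre, z up, front faces -x, yaw within 0.4 rad. Clear bowl with lid on the +y half (axis 85 mm along +y, radius 69 mm, top 216 mm, handle to +x). On the -y half, control deck 85 mm above the worktop; button at (-50, -85) mm, dial axis at (+35, -85) mm from the origin.
- button_top (a point): Centre of the top face of the round grey start button (36 mm diameter), 16 mm above the deck when up, so about 101 mm above the worktop; z up. It is pressed straight down. A collar of 50 mm diameter around it stands 4 mm above the deck, below the top of the pressed button.
- start_button (a joint): Travel of the start button, m: 0 up, 0.007 fully down (hard stop). Spring: 1.5 N to begin, about 5 N when fully down; it springs back up when let go.
- dial_grip (a point): Point on the (vertical) dial axis at the height to grip, 34 mm above the deck (119 mm above the worktop). Turns with the dial: its x axis lies along the grip bar, its z axis is up. At rest its axes are parallel to those of the processor.
- dial_bar: Black dial: round skirt, diameter 54 mm, top 12 mm above the deck; on it an upright grip bar 48 mm long (its x), 14 mm wide (its y), top 47 mm above the deck. Origin on the axis, 1 mm above the deck. A light pointer line marks its -x end. Marks on the deck round the skirt: a short bar at rest, then one, two and three dots.
- dial (a joint): Dial angle, rad, growing clockwise from above: 0 at rest (pointer to the processor's -x); click positions at 0.4, 0.8, 1.2 (one, two, three dots), end stop 1.3. A return spring, 0.05 N m at rest to 0.10 at the third, turns it back to 0 when let go; the clicks add or take 0.03 N m between positions and do not keep it. It takes at most about 0.15 N m.
- teacup: Small glass teacup, 80 mm across, 58 mm high, loose, beside the processor on its -y side; origin at the centre of its underside. Leave alone.
- spatula: Orange silicone spatula, 270 mm long, loose, lying in front (-x side) of the processor; leave alone.
- candy_tray: Round white melamine candy tray, 235 mm across, 24 mm high, loose, to the robot's right; leave alone.
- kettle: Steel electric kettle on its black base, 160 mm across, 200 mm high, loose, to the robot's left; leave alone.
- sugar_jar: Glass jar with steel cap, 72 mm across, 110 mm high, loose, to the right; leave alone.
- snack_bowl: White bowl, 110 mm across, 50 mm high, loose, to the right and near the robot; leave alone.

How it is judged (in metres and radians):
On the way, in this order (a step that is already met when the one before it is completed fails the run):
1. the start button is pushed fully down while the dial is at rest (value of joint start_button above 0.0058 m and value of joint dial below 0.2 rad), for 0.05 s.
2. the start button is up again, the dial still at rest (value of joint start_button below 0.0015 m and value of joint dial below 0.2 rad), for 0.05 s.
3. the dial is held by the fingers in the third position for three seconds (2.8 s or more) (value of joint dial above 1.06 rad and contact force between the fingers and dial_bar above 0.3 N), for 2.8 s.
At the end, for the whole second after the job is handed in: The fingers still hold the dial in the third position (joint above 1.06 rad, contact force on the dial above 0.3 N) and the start button is up (less than 1.5 mm down) (all of step 3 and value of joint start_button below 0.0015 m); the arm keeps its last pose, push and grip.
It fails at once if a bystander is shifted by more than 30 mm (distance of any of teacup, spatula, candy_tray, kettle, sugar_jar, snack_bowl from where it was at the start of the episode above 0.03 m).
It fails at once if the teacup, the kettle or the sugar jar is tipped over (angle between any of teacup, kettle, sugar_jar's own z axis and vertical above 0.5 rad).
It also fails if it takes over 53 s, if anything falls off the work surface, if the arm or the gripper's body presses on something with over 40 N, if the wrist force passes 120 N, or if a joint passes its speed limit or range.

## Working session

There is one attempt and no reset: what is moved stays moved. The work goes in short steps, Python scripts to look and compute and a tool call to move; the robot and the scene stay as the last step left them, time stands still between calls to the robot, and variables do not carry over. Pictures are saved under pics/ and viewed, at most 10 in all, crops included, and the job is handed in when it is done.

Besides the shell and the picture viewer there is one more tool, called after "Emit:" by a JSON object that holds its "op" and its "data". move_arm: Moves the arm, as the interface text tells. Its arguments: {"type":"object","properties":{"series":{"type":"array"}},"required":["series"]}

```bash
mkdir -p pics; python3 - <<'E'
from station import r
import cv2,pickle
s=r.sense();print({k:s[k] for k in('time_s','tcp_pos','ee_rot','wrist_force','gripper_width')})
d={}
for n in('scene','top'):
    d[n]=r.capture(n);cv2.imwrite(f'pics/{n}0.png',d[n]['img'][:,:,::-1])
pickle.dump(d,open('d0.pkl','wb'))
E
```

```text
{'time_s': 0.0, 'tcp_pos': array([0.24417702, 0.5747307 , 0.24647453]), 'ee_rot': array([[ 9.20294685e-01, -3.91225154e-01, -7.55925330e-04],
       [-3.91225873e-01, -9.20292469e-01, -2.02171202e-03],
       [ 9.52722058e-05,  2.15630837e-03, -9.99997671e-01]]), 'wrist_force': array([ 0.52049085, -0.59796001,  0.40588711]), 'gripper_width': 1.0006454882882592}
```

View pics/top0.png

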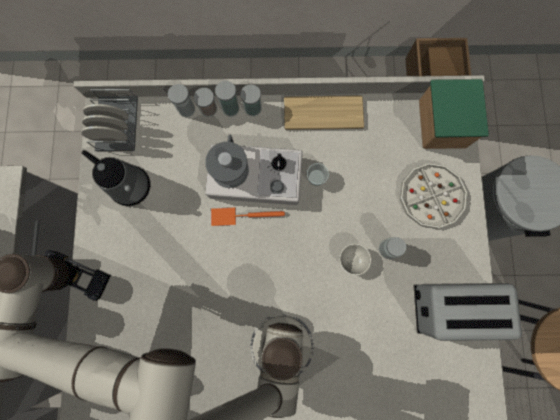

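View pics/scene0.png

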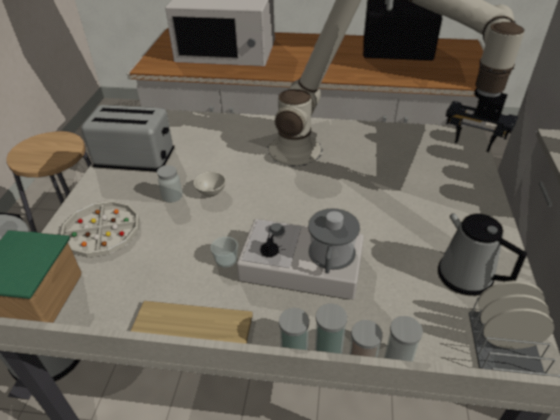

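The top view shows the processor around (255,175), with the dial near (279,162), the button near (277,186), the cup at (318,175) and the spatula at (247,215). I'll enlarge this and cast rays.

```bash
cat > h.py <<'E'
import numpy as np,cv2
def ray(c,uv,z):
    "world point on the plane z for pixel uv of a fixed camera or one with c['T'] (cam->world)"
    K=c['camera_matrix']
    if 'T' in c: R=c['T'][:3,:3];o=c['T'][:3,3]
    else:
        Rw=cv2.Rodrigues(np.array(c['rvec'],float))[0];R=Rw.T;o=-R@np.array(c['tvec'],float).ravel()
    d=R@np.linalg.solve(K,[uv[0],uv[1],1]);return o+d*(z-o[2])/d[2]
E
python3 - <<'E'
import pickle,cv2;from h import *
d=pickle.load(open('d0.pkl','rb'));t=d['top'];im=t['img']
c=im[135:235,195:335,::-1];cv2.imwrite('pics/c0.png',cv2.resize(c,None,fx=5.6,fy=5.6,interpolation=cv2.INTER_CUBIC))
for n,uv,z in(('button',(277,186),.101),('dial',(279,162),.132),('cup',(318,175),.058),('base',(283,350),.1)):print(n,ray(t,uv,z).round(3))
E
```

```text
button [0.54  0.009 0.101]
dial [0.617 0.001 0.132]
cup [ 0.589 -0.137  0.058]
base [ 0.001 -0.004  0.1  ]
```

View pics/c0.png

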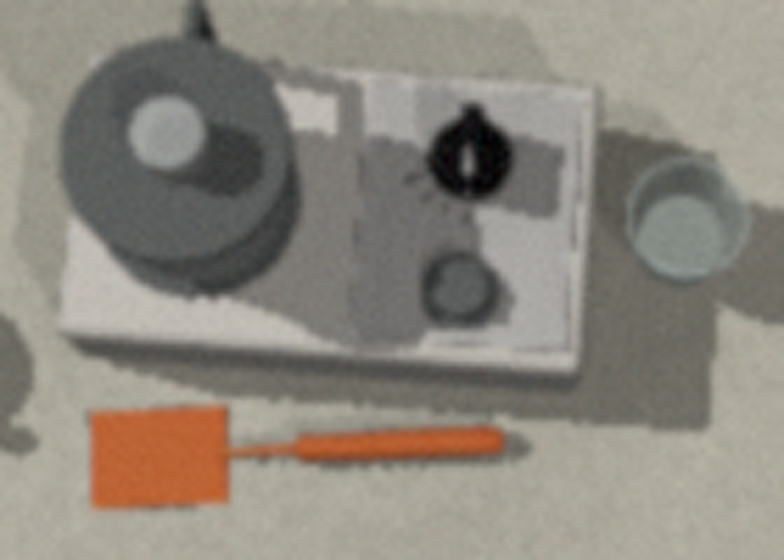

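The top view gives the button at about (0.54, 0.01), the dial at (0.617, 0.00) and yaw near -0.05 to -0.1. The gripper body (190 mm along the closing line) would come near the bowl at the dial's rest angle. I'll therefore work with the gripper already turned clockwise, straddle the bar and let the closing fingers align it. First I go to a hover.

Emit:
{"op": "move_arm", "data": {"series": [{"grip":1,"xyz":[35,28,-5],"angular":[0,0,0.06]},{"grip":1,"xyz":[70,55,-10],"angular":[0,0,0.12]},{"grip":1,"xyz":[105,82,-15],"angular":[0,0,0.18]},{"grip":1,"xyz":[140,109,-20],"angular":[0,0,0.24]},{"grip":0.5,"xyz":[175,136,-25],"angular":[0,0,0.3]},{"grip":0,"xyz":[210,163,-30],"angular":[0,0,0.36]},{"grip":0,"xyz":[245,190,-35],"angular":[0,0,0.42]},{"grip":0,"xyz":[280,217,-40],"angular":[0,0,0.48]},{"grip":0,"xyz":[315,244,-45],"angular":[0,0,0.54]},{"grip":0,"xyz":[350,271,-50],"angular":[0,0,0.6]}]}}

```text
time_s: 1.1
tcp_pos: [0.4608, 0.1871, 0.2975]
ee_rot: [[0.537, -0.844, -0.0], [-0.844, -0.537, -0.0], [-0.0, 0.0, -1.0]]
wrist_force: [0.8, 1.0, -0.3]
gripper_width: 0.542
gripper_force: 0.0
```

Emit:
{"op": "move_arm", "data": {"series": [{"grip":0,"xyz":[40,4,0],"angular":[0,0,0.02]},{"grip":0,"xyz":[80,8,0],"angular":[0,0,0.04]},{"grip":0,"xyz":[120,12,0],"angular":[0,0,0.06]},{"grip":0,"xyz":[160,16,0],"angular":[0,0,0.08]},{"grip":0,"xyz":[195,20,0],"angular":[0,0,0.1]},{"grip":0,"xyz":[195,20,0],"angular":[0,0,0.1]},{"grip":0,"xyz":[195,20,0],"angular":[0,0,0.1]}]}}

```text
time_s: 1.8
tcp_pos: [0.5486, 0.0131, 0.2968]
ee_rot: [[0.45, -0.893, -0.002], [-0.893, -0.45, -0.0], [-0.001, 0.001, -1.0]]
wrist_force: [0.1, 0.2, -0.2]
gripper_width: 0.007
gripper_force: 0.0
```

```bash
python3 - <<'E'
from station import r
import cv2,pickle
s=r.sense();c=r.capture('wrist');print(s['time_s'],s['tcp_pos'],s['ee_rot'].round(3).tolist(),s['gripper_width'],c['hand_eye'])
cv2.imwrite('pics/w1.png',c['img'][:,:,::-1]);pickle.dump((s,c),open('w1.pkl','wb'))
E
```

```text
1.8 [0.54858464 0.01313749 0.29675425] [[0.45, -0.893, -0.002], [-0.893, -0.45, -0.0], [-0.001, 0.001, -1.0]] 0.007346244137930251 [[ 1.81434103e-04 -9.58108357e-01 -2.86405906e-01  7.82069053e-02]
 [ 9.99999880e-01  4.37236227e-05  4.87218002e-04 -3.28518059e-04]
 [-4.54284935e-04 -2.86405960e-01  9.58108251e-01 -1.37361654e-01]
 [ 0.00000000e+00  0.00000000e+00  0.00000000e+00  1.00000000e+00]]
```

View pics/w1.png

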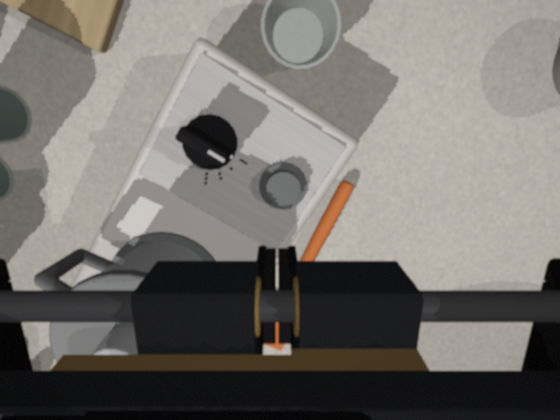

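The wrist view shows the dial at about (211,142), with its pointer toward the rest bar, and the button at about (284,187). I'll zoom in and cast rays.

```bash
python3 - <<'E'
import pickle;from h import *
s,c=pickle.load(open('w1.pkl','rb'));T=np.eye(4);T[:3,:3]=s['ee_rot'];T[:3,3]=s['tcp_pos'];c['T']=T@c['hand_eye']
t=pickle.load(open('d0.pkl','rb'))['top']
g=cv2.cvtColor(c['img'],cv2.COLOR_RGB2GRAY);x0,y0,f=150,90,4
z=cv2.resize(g[90:230,150:340],None,fx=f,fy=f,interpolation=cv2.INTER_CUBIC)
h=cv2.HoughCircles(cv2.GaussianBlur(z,(9,9),2),cv2.HOUGH_GRADIENT,1.5,30,param1=120,param2=30,minRadius=55,maxRadius=125)
v=cv2.resize(c['img'][90:230,150:340,::-1],None,fx=f,fy=f,interpolation=cv2.INTER_CUBIC)
for u in (h[0][:4] if h is not None else []):
    p=np.array([(u[0]+.5)/f-.5+x0,(u[1]+.5)/f-.5+y0]);print(p,u[2]/f,'z.101',ray(c,p,.101).round(4),'z.097',ray(c,p,.097).round(4))
    cv2.circle(v,(int(u[0]),int(u[1])),int(u[2]),(0,255,0),1);cv2.circle(v,(int(u[0]),int(u[1])),2,(0,0,255),-1)
cv2.imwrite('pics/c1.png',v)
print('top btn',ray(t,(277.5,185.5),.101).round(4),'dial',ray(t,(278.9,163.2),.097).round(4))
for n,p in(('A',(200,41)),('B',(354,142))):print(n,ray(c,p,.085).round(4))
E
```

```text
[202.3125 142.6875] 20.275 z.101 [0.632  0.0051 0.101 ] z.097 [0.6326 0.0058 0.097 ]
top btn [0.5422 0.0076 0.101 ] dial [0.6231 0.0018 0.097 ]
A [ 0.6729 -0.0764  0.085 ]
B [ 0.4989 -0.061   0.085 ]
```

View pics/c1.png

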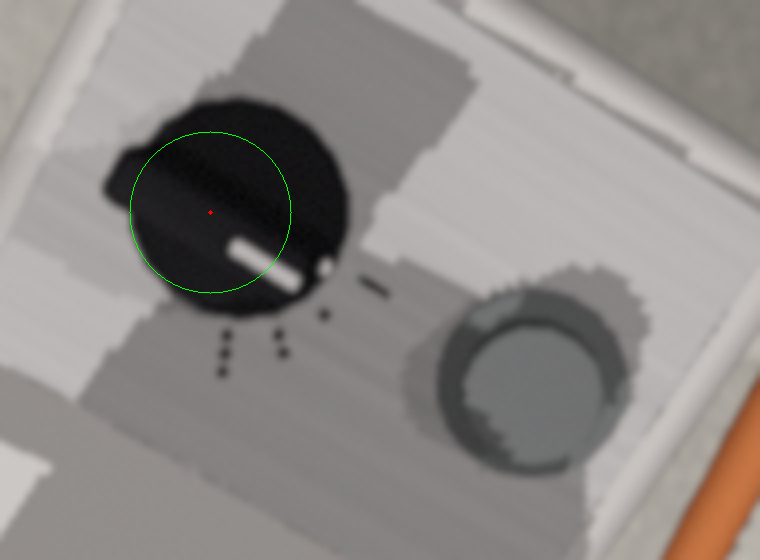

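In the crop the skirt circle has its centre at (240,207), radius 110 (Hough locked onto the wrong edge). The button top disc is at (534,396) and its collar at (532,382). I'll convert these.

```bash
python3 - <<'E'
import pickle;from h import *
s,c=pickle.load(open('w1.pkl','rb'));T=np.eye(4);T[:3,:3]=s['ee_rot'];T[:3,3]=s['tcp_pos'];c['T']=T@c['hand_eye']
P=lambda u,v:((u+.5)/4-.5+150,(v+.5)/4-.5+90)
d=ray(c,P(240,207),.097);b=ray(c,P(534,396),.101);k=ray(c,P(532,382),.089);R=T[:3,:3]
print('dial',d.round(4),'btn',b.round(4),'collar',k.round(4),'dist',np.linalg.norm((d-b)[:2]),'yaw',np.arctan2(d[1]-b[1],d[0]-b[0]))
print('skirt dia',np.linalg.norm(ray(c,P(131,207),.097)-ray(c,P(349,207),.097)))
e=[ray(c,P(*q),.132) for q in((237,245),(295,285))];print('pointer dir',np.arctan2(*(e[0]-e[1])[1::-1]))
print('btn delta tool mm',1e3*R.T@(b-T[:3,3]),'dial',1e3*R.T@(d-T[:3,3]))
E
```

```text
dial [0.6268 0.0015 0.097 ] btn [0.5425 0.0104 0.101 ] collar [0.5432 0.0098 0.089 ] dist 0.08470754376468664 yaw -0.10545579228772095
skirt dia 0.05263704135191188
pointer dir -0.15224820161291655
btn delta tool mm [-1.66742613e-01  6.33428567e+00  1.95764017e+02] dial [ 45.73413802 -64.8664172  199.62886393]
```

The measurements agree with the given sizes: 84.7 mm between button and dial (85 expected), skirt 52.6 mm (54), yaw about -0.10. Now I press the button.

Emit:
{"op": "move_arm", "data": {"series": [{"grip":0,"xyz":[0,6,40],"angular":[0,0,0]},{"grip":0,"xyz":[0,6,80],"angular":[0,0,0]},{"grip":0,"xyz":[0,6,120],"angular":[0,0,0]},{"grip":0,"xyz":[0,6,150],"angular":[0,0,0]},{"grip":0,"xyz":[0,6,165],"angular":[0,0,0]},{"grip":0,"xyz":[0,6,172],"angular":[0,0,0]},{"grip":0,"xyz":[0,6,176],"angular":[0,0,0]},{"grip":0,"xyz":[0,6,178],"angular":[0,0,0]},{"grip":0,"xyz":[0,6,178],"angular":[0,0,0]}]}}

```text
time_s: 2.75
tcp_pos: [0.5435, 0.0116, 0.1206]
ee_rot: [[0.452, -0.892, 0.001], [-0.892, -0.452, 0.001], [0.0, -0.001, -1.0]]
wrist_force: [-3.4, 1.2, 3.7]
gripper_width: 0.004
gripper_force: 2.1
```

Emit:
{"op": "move_arm", "data": {"series": [{"grip":0,"xyz":[0,0,1],"angular":[0,0,0]},{"grip":0,"xyz":[0,0,2],"angular":[0,0,0]},{"grip":0,"xyz":[0,0,3],"angular":[0,0,0]},{"grip":0,"xyz":[0,0,3.5],"angular":[0,0,0]},{"grip":0,"xyz":[0,0,3.5],"angular":[0,0,0]}]}}

```text
time_s: 3.25
tcp_pos: [0.5439, 0.0115, 0.1192]
ee_rot: [[0.453, -0.892, 0.002], [-0.892, -0.453, 0.0], [0.001, -0.002, -1.0]]
wrist_force: [-9.0, 3.4, 17.0]
gripper_width: 0.005
gripper_force: 8.8
```

The reading of 17 N at 94 mm tip height means the button is on its hard stop. Next I lift, open and hover over the dial.

Emit:
{"op": "move_arm", "data": {"series": [{"grip":0,"xyz":[0,0,-20],"angular":[0,0,0]},{"grip":0,"xyz":[0,0,-60],"angular":[0,0,0]},{"grip":0.5,"xyz":[0,0,-90],"angular":[0,0,-0.05]},{"grip":1,"xyz":[20,-30,-90],"angular":[0,0,-0.1]},{"grip":1,"xyz":[46,-70,-90],"angular":[0,0,-0.1]},{"grip":1,"xyz":[46,-70,-90],"angular":[0,0,-0.1]},{"grip":1,"xyz":[46,-70,-90],"angular":[0,0,-0.1]},{"grip":1,"xyz":[46,-70,-90],"angular":[0,0,-0.1]}]}}

```text
time_s: 4.05
tcp_pos: [0.6262, 0.0016, 0.2058]
ee_rot: [[0.539, -0.843, -0.0], [-0.843, -0.539, -0.0], [-0.0, 0.0, -1.0]]
wrist_force: [0.5, 0.1, 0.4]
gripper_width: 0.462
gripper_force: 0.0
```

```bash
python3 - <<'E'
from station import r
import cv2
s=r.sense();c=r.capture('wrist');print(s['time_s'],s['tcp_pos'],s['ee_rot'].round(3).tolist(),s['gripper_width'],s['wrist_force'])
cv2.imwrite('pics/w2.png',c['img'][:,:,::-1])
E
```

```text
4.05 [0.62621216 0.00163539 0.2058208 ] [[0.539, -0.843, -0.0], [-0.843, -0.539, -0.0], [-0.0, 0.0, -1.0]] 0.4615648317039045 [0.51793203 0.13491114 0.41789578]
```

View pics/w2.png

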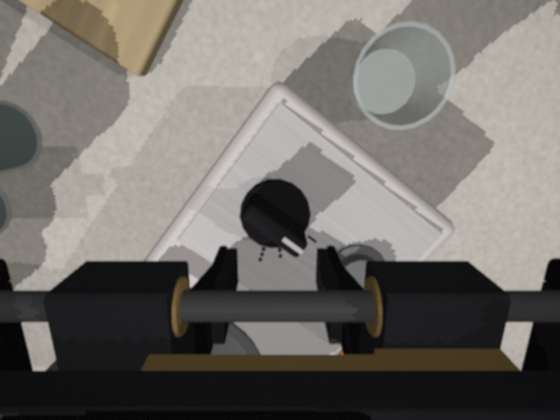

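The dial sits centred between the opening fingers at (275,213). I'll finish opening, go down 78 mm and look at the forces.

Emit:
{"op": "move_arm", "data": {"series": [{"grip":1,"xyz":[0,0,0],"angular":[0,0,0]},{"grip":1,"xyz":[0,0,0],"angular":[0,0,0]},{"grip":1,"xyz":[0,0,0],"angular":[0,0,0]},{"grip":1,"xyz":[0,0,0],"angular":[0,0,0]},{"grip":1,"xyz":[0,0,0],"angular":[0,0,0]},{"grip":1,"xyz":[0,0,25],"angular":[0,0,0]},{"grip":1,"xyz":[0,0,45],"angular":[0,0,0]},{"grip":1,"xyz":[0,0,62],"angular":[0,0,0]},{"grip":1,"xyz":[0,0,78],"angular":[0,0,0]},{"grip":1,"xyz":[0,0,78],"angular":[0,0,0]}]}}

```text
time_s: 5.1
tcp_pos: [0.625, 0.0015, 0.1255]
ee_rot: [[0.538, -0.843, -0.005], [-0.843, -0.538, -0.001], [-0.002, 0.005, -1.0]]
wrist_force: [-0.4, -0.9, -0.0]
gripper_width: 0.999
gripper_force: 0.0
```

No contact. I'll close, which turns the dial to line up with the jaws.

Emit:
{"op": "move_arm", "data": {"series": [{"grip":0,"xyz":[0,0,0],"angular":[0,0,0]},{"grip":0,"xyz":[0,0,0],"angular":[0,0,0]},{"grip":0,"xyz":[0,0,0],"angular":[0,0,0]},{"grip":0,"xyz":[0,0,0],"angular":[0,0,0]},{"grip":0,"xyz":[0,0,0],"angular":[0,0,0]},{"grip":0,"xyz":[0,0,0],"angular":[0,0,0]},{"grip":0,"xyz":[0,0,0],"angular":[0,0,0]},{"grip":0,"xyz":[0,0,0],"angular":[0,0,0]},{"grip":0,"xyz":[0,0,0],"angular":[0,0,0]},{"grip":0,"xyz":[0,0,0],"angular":[0,0,0]}]}}

```text
time_s: 6.1
tcp_pos: [0.6277, 0.0019, 0.1285]
ee_rot: [[0.539, -0.842, 0.003], [-0.842, -0.539, 0.0], [0.001, -0.002, -1.0]]
wrist_force: [4.6, -0.4, -0.8]
gripper_width: 0.177
gripper_force: 12.9
```

Width is 15 mm, so the bar lies along the jaws and the dial is at about 0.9 rad. I'll turn another 0.31 rad.

Emit:
{"op": "move_arm", "data": {"series": [{"grip":0,"xyz":[0,0,0],"angular":[0,0,0]},{"grip":0,"xyz":[0,0,0],"angular":[0,0,0.05]},{"grip":0,"xyz":[0,0,0],"angular":[0,0,0.1]},{"grip":0,"xyz":[0,0,0],"angular":[0,0,0.15]},{"grip":0,"xyz":[0,0,0],"angular":[0,0,0.2]},{"grip":0,"xyz":[0,0,0],"angular":[0,0,0.25]},{"grip":0,"xyz":[0,0,0],"angular":[0,0,0.29]},{"grip":0,"xyz":[0,0,0],"angular":[0,0,0.31]},{"grip":0,"xyz":[0,0,0],"angular":[0,0,0.31]},{"grip":0,"xyz":[0,0,0],"angular":[0,0,0.31]}]}}

```text
time_s: 7.1
tcp_pos: [0.6275, 0.0017, 0.1284]
ee_rot: [[0.257, -0.967, 0.002], [-0.967, -0.257, -0.0], [0.001, -0.002, -1.0]]
wrist_force: [6.4, 0.6, -0.8]
gripper_width: 0.159
gripper_force: 30.0
```

```bash
python3 - <<'E'
from station import r
import cv2,numpy as np
s=r.sense();print(s['time_s'],s['wrist_force'],s['moment'],s['gripper_width'],s['gripper_force'],'dial~',-np.arctan2(s['ee_rot'][1,0],s['ee_rot'][0,0])-.105)
a=r.capture('wrist')['img'];b=r.capture('top')['img'][130:240,190:340]
cv2.imwrite('pics/w3.png',np.vstack([cv2.resize(a[170:320,170:390],(800,545))[:300],cv2.resize(b,(800,586))[:300]])[:,:,::-1])
E
```

```text
7.1 [ 6.40333277  0.64888203 -0.78503341] [ 0.06709494 -1.59764376  0.12057087] 0.15854505854043832 29.999380675144494 dial~ 1.2062825872008178
```

View pics/w3.png

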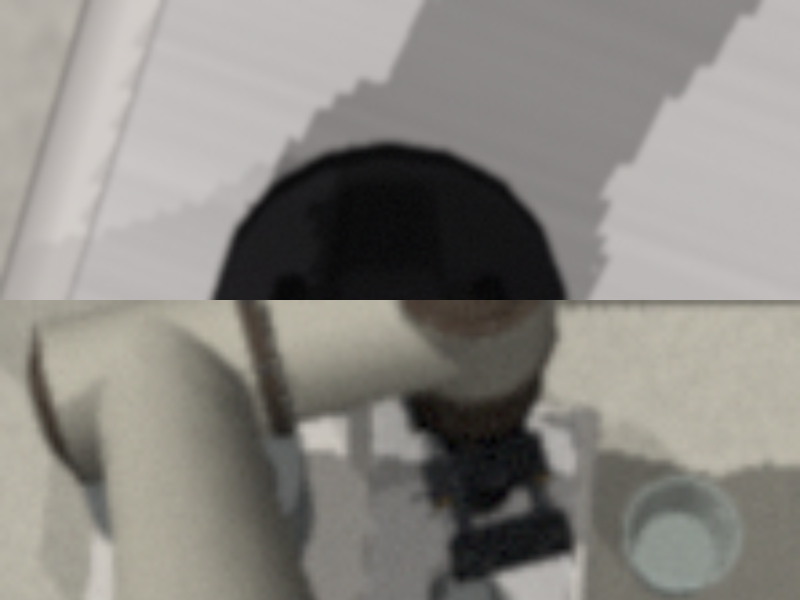

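The fingers are closed on the 14 mm bar at 30 N and aligned. The dial is at about 1.2 rad, and the 0.12 N m moment matches the return spring. The cup is unmoved. Now I hold.

Emit:
{"op": "move_arm", "data": {"series": [{"grip":0,"xyz":[0,0,0],"angular":[0,0,0]},{"grip":0,"xyz":[0,0,0],"angular":[0,0,0]},{"grip":0,"xyz":[0,0,0],"angular":[0,0,0]},{"grip":0,"xyz":[0,0,0],"angular":[0,0,0]},{"grip":0,"xyz":[0,0,0],"angular":[0,0,0]},{"grip":0,"xyz":[0,0,0],"angular":[0,0,0]},{"grip":0,"xyz":[0,0,0],"angular":[0,0,0]},{"grip":0,"xyz":[0,0,0],"angular":[0,0,0]},{"grip":0,"xyz":[0,0,0],"angular":[0,0,0]},{"grip":0,"xyz":[0,0,0],"angular":[0,0,0]}]}}

```text
time_s: 8.2
tcp_pos: [0.6276, 0.0017, 0.1284]
ee_rot: [[0.257, -0.967, 0.002], [-0.967, -0.257, -0.0], [0.001, -0.002, -1.0]]
wrist_force: [5.7, -0.5, -1.8]
gripper_width: 0.157
gripper_force: 30.0
```

Emit:
{"op": "move_arm", "data": {"series": [{"grip":0,"xyz":[0,0,0],"angular":[0,0,0]},{"grip":0,"xyz":[0,0,0],"angular":[0,0,0]},{"grip":0,"xyz":[0,0,0],"angular":[0,0,0]},{"grip":0,"xyz":[0,0,0],"angular":[0,0,0]},{"grip":0,"xyz":[0,0,0],"angular":[0,0,0]},{"grip":0,"xyz":[0,0,0],"angular":[0,0,0]},{"grip":0,"xyz":[0,0,0],"angular":[0,0,0]},{"grip":0,"xyz":[0,0,0],"angular":[0,0,0]},{"grip":0,"xyz":[0,0,0],"angular":[0,0,0]},{"grip":0,"xyz":[0,0,0],"angular":[0,0,0]}]}}

```text
time_s: 9.2
tcp_pos: [0.6275, 0.0017, 0.1284]
ee_rot: [[0.257, -0.967, 0.002], [-0.967, -0.257, -0.0], [0.001, -0.002, -1.0]]
wrist_force: [5.3, 0.3, -1.0]
gripper_width: 0.159
gripper_force: 30.0
```

Emit:
{"op": "move_arm", "data": {"series": [{"grip":0,"xyz":[0,0,0],"angular":[0,0,0]},{"grip":0,"xyz":[0,0,0],"angular":[0,0,0]},{"grip":0,"xyz":[0,0,0],"angular":[0,0,0]},{"grip":0,"xyz":[0,0,0],"angular":[0,0,0]},{"grip":0,"xyz":[0,0,0],"angular":[0,0,0]},{"grip":0,"xyz":[0,0,0],"angular":[0,0,0]},{"grip":0,"xyz":[0,0,0],"angular":[0,0,0]},{"grip":0,"xyz":[0,0,0],"angular":[0,0,0]},{"grip":0,"xyz":[0,0,0],"angular":[0,0,0]},{"grip":0,"xyz":[0,0,0],"angular":[0,0,0]}]}}

```text
time_s: 10.2
tcp_pos: [0.6276, 0.0017, 0.1284]
ee_rot: [[0.257, -0.967, 0.002], [-0.967, -0.257, -0.0], [0.001, -0.002, -1.0]]
wrist_force: [5.6, 0.1, -0.8]
gripper_width: 0.159
gripper_force: 30.0
```

Emit:
{"op": "move_arm", "data": {"series": [{"grip":0,"xyz":[0,0,0],"angular":[0,0,0]},{"grip":0,"xyz":[0,0,0],"angular":[0,0,0]},{"grip":0,"xyz":[0,0,0],"angular":[0,0,0]},{"grip":0,"xyz":[0,0,0],"angular":[0,0,0]},{"grip":0,"xyz":[0,0,0],"angular":[0,0,0]},{"grip":0,"xyz":[0,0,0],"angular":[0,0,0]}]}}

```text
time_s: 10.8
tcp_pos: [0.6275, 0.0017, 0.1284]
ee_rot: [[0.257, -0.967, 0.002], [-0.967, -0.257, -0.0], [0.001, -0.002, -1.0]]
wrist_force: [4.7, 1.3, -0.6]
gripper_width: 0.158
gripper_force: 30.0
```

```bash
python3 -c "
from station import r
print(r.finish_job())"
```

```text
the job is handed in; nothing more can be done
None
```

I pressed the start button to its hard stop and lifted off it. I then turned the dial to about 1.2 rad (third position), held it there about 3.7 s, and handed the job in with the fingers still gripping it; no verdict came back.

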